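# Set out the plate-bevelling tools in order of work

## Task

The next copper plate is to be bevelled: move the four tools from the dark wooden rack into the notches of the pale rack, in the order they are used, left to right as seen from the handle side of the rack: the black marking pen, the rasp, the pale-handled scraper, and last the dark-handled burnisher. Lay each squarely across both rails, down in its own notches, handle in the wide notch (the pen either way round), with its balance point near the middle of the gap between the rails. Leave the oilstone, the loupe and the red tube at the back where they are.

Things in the scene. Friction and masses are not known exactly. Their poses are not given: they have to be found in the camera images.
- pen_black_grip (a point): Black drafting pen, 136 mm long, 12 mm thick (the pads close on about 8 to 12 mm). This point is its centre, half-way up (6 mm above its underside). Its own y axis runs along it, its z up. In the dark rack at the start, its centre at about the rack's x = +26 mm.
- rasp_grip (a point): Half-round rasp, the longest tool, with a plain brown wooden handle and a long dark steel blade. 222 mm long, handle about 27 mm wide and 28 mm high as it lies. This point lies on its long axis at its balance point, where to grip it, half-way up (14 mm above its underside), 67 mm from the handle's butt end and 155 mm from the tip. Its own y axis runs along it toward the handle end, its z up.
- scraper_grip (a point): Three-square scraper with a slender pale wooden handle and dark steel blade. 171 mm long, handle about 25 mm wide and 26 mm high as it lies. This point lies on its long axis at its balance point, where to grip it, half-way up (13 mm above its underside), 57 mm from the handle's butt end and 115 mm from the tip. Its own y axis runs along it toward the handle end, its z up.
- burnisher_grip (a point): Burnisher with a dark brown wooden handle and a bright steel shank. 153 mm long, handle about 24 mm wide and 25 mm high as it lies. This point lies on its long axis at its balance point, where to grip it, half-way up (12.5 mm above its underside), 49 mm from the handle's butt end and 105 mm from the tip. Its own y axis runs along it toward the handle end, its z up.
- pale_rack: Pale wooden rack, fixed, empty: the target. Origin: table height, middle of the row. x points from handle side to tip side, y along the row, leftward when looking along +x. Places at y = +84, +28, -28, -84 mm, notch bottoms 34 mm over the table. Two upright rails 224 mm long, 10 mm thick: handle rail at x = -32 mm, shank rail at x = +50 mm. Best lay balance points (pen: centre) at x = 0 to 9.
- dark_rack: Dark wooden rack, fixed, same shape and axes as the pale one; at the start a tool lies in each place, in any order, handles at -x. In both racks notches are 18 mm deep (rail tops at 52 mm), in the handle rail 24 mm wide at the bottom and 42 mm at the mouth, in the shank rail 14 and 34 mm; between the rails lies a white floor 8 mm over the table, with a 13 mm high bar at each end.
- whetstone: Grey oilstone block, 50x150x25 mm, behind the racks; leave it alone. Origin under its centre.
- loupe: Black eye loupe, 43 mm wide, 41 mm high, behind the racks; leave it alone. Origin under its centre.
- tube_red: White aluminium ink tube with a red band, 49x117x31 mm, behind the racks; leave it alone. Origin under its centre.

How it is judged:
By the outcome, as a careful person would: the job done as asked, in the order asked, and still so for the second after the job is handed in, with the robot touching nothing.
It also fails if it takes over 134 s, if anything falls off the work surface, if the arm or the gripper's body presses on something with over 40 N, if the wrist force passes 120 N, or if a joint passes its speed limit or range.

## Robot

A 7-joint arm with a two-finger parallel gripper is mounted at the origin on a cart in front of the work surface, level with it; the furniture and walls round the work are solid. World frame = base frame: x ahead of the robot, y to its left, z up, the work surface at z = 0. Lengths are in m, angles in rad, forces in N, time in s.
With the tool pointing down it reaches from about 0.4 to 0.875 m from the base axis. Payload 19.3 kg.
Tool frame: the origin (TCP) lies midway between the tips of the shut fingers; the grasp point (between the pads) lies 19 mm behind it; x points along the fingers, y is the direction in which the jaws open and shut, and the axes are right-handed (so a half turn about x gives the same grasp; the last joint's range is limited). The gripper opens to 85 mm and grips with 20 to 120 N. Pads are 22 mm wide; open, the fingers measure 114 mm over their backs; the gripper's body (76 mm by 85 mm) begins 54 mm behind the grasp point. The pads swing forward as they close: fully open they stand 13 mm farther back than shut.
Start: joints at [-1.178, 0.521, -0.036, 1.599, 0.021, 1.021, -0.113], TCP at [0.279, 0.559, 0.231] pointing down, gripper open.
Joint ranges: [-2.91, 2.91], [-0.3, 2.13], [-1.5, 1.42], [0.17, 2.43], [-1.26, 4.41], [0.16, 1.93], [-2.52, 2.52]. Speed limits (rad/s): [1.89, 1.89, 2.39, 2.39, 3.01, 3.01, 3.01].

## Interface

Orientations are given as [roll, pitch, yaw] about the fixed x, y, z axes, in that order (R = Rz(yaw) Ry(pitch) Rx(roll)).
In Python, from workcell import telemetry, vision, workorder gives the robot as it stands. The module is installed in compiled form; this text tells all that it offers.
- The arm moves only by the tool play_rows, never from a script. Its argument "deltas" is a list of rows, each a list of 7 numbers: the shift along the world's x, y, z in mm, then the turn, a rotation vector about the world's x, y, z in degrees, then the finger opening in mm, from 0 to 85.4. In form: [[x, y, z, wx, wy, wz, jaw], ...]. A call has 1 to 8 rows; each row shifts and turns the commanded pose from where the row before left it; what a row does not reach is not made up. A row lasts 1/8 s, in which the tool goes at most 62.5 mm and 10.7 degrees, less where a joint would pass 70% of its speed; a pose out of reach is approached as far as the arm can. A call with a gripper value outside its range is refused whole. The fingers move at their own pace and stop on an object; "grip_force" is the grip in N (left out, the last holds). Time passes only in rows, so rows that do not move let the fingers close. It gives the time, the measured TCP pose, the force and the opening at its end, in the units of the state.
- telemetry.observe(): the state, without advancing time (a new reading comes with each control period).
- vision.grab_frame(name): name is "scene" or "top" or "wrist"; returns the picture (480x640x3 uint8, red, green, blue); there is no depth.
- vision.camera_info(name): a dict with "mtx" (3x3 intrinsics, pixels), "rvec" (rotation vector, rad) and "tvec" (3), from world to camera coordinates, as OpenCV has them. Camera axes: x right, y down, z forward; pixel columns grow to the right and rows downward; lengths in m; the calibration is good to about 2 mm. The wrist camera is an equidistant fisheye: a pixel r from the principal point sees the ray r / f radians off the axis. A picture is of the moment at which its call begins: read the wrist's pose just before it. camera_info takes no time and is no camera call; for the wrist camera it gives the pose at the moment of the call.
- workorder.job_done(): hands the job in, once; it reports no verdict.
The state is a dict: "clock": time; "qpos": joint angles; "qd": joint speeds; "joint_efforts": joint torques, N m; "position": TCP position; "tool_rot": TCP orientation; "force": force on the tool from outside, world axes, zero at the start; "moment": the same for the moment, N m; "grip_width": finger opening in m.
Only numpy, scipy, OpenCV 4.12 (cv2) and the standard library are available. Lean on these libraries where they do the work, as an engineer would, in place of code of your own. Each camera call takes 0.05 s, during which the arm holds its last target. There are 200 camera calls.

## Working session

There is one attempt and no reset: what is moved stays moved. The work goes in short steps, Python scripts to look and compute and a tool call to move; the robot and the scene stay as the last step left them, time stands still between calls to the robot, and variables do not carry over. Pictures are saved under pics/ and viewed, about 12 in all and at most 16, crops included, and the job is handed in when it is done.

Besides the shell and the picture viewer there is one more tool, called after "Request:" by a JSON object that holds its "method" and its "body", one argument or row to a line. play_rows: Moves the arm, as the interface text tells. Its arguments: {"type":"object","properties":{"deltas":{"type":"array","items":{"type":"array","items":{"type":"number"}}},"grip_force":{"type":"number"}},"required":["deltas"]}

```bash
mkdir -p pics; python3 - <<'E'
from workcell import telemetry, vision
import cv2
print(telemetry.observe())
for n in ("top","scene"):
    im=vision.grab_frame(n); cv2.imwrite(f"pics/{n}0.png",im[:,:,::-1]); i=vision.camera_info(n); print(n,i)
E
```

```text
{'clock': 0.0, 'qpos': array([-1.17821344,  0.52203025, -0.03634941,  1.59999341,  0.02119883,
        1.02110022, -0.11279881]), 'qd': array([-9.81304661e-04,  2.23193902e-04, -8.25281784e-04, -1.85219951e-03,
       -5.15662526e-04, -3.43984822e-05,  8.80802323e-04]), 'joint_efforts': array([ 6.77204844e-04, -9.27104974e+01,  1.98045239e+00, -3.69926727e+01,
        1.79423840e-02,  8.29517405e-03,  4.94807352e-05]), 'position': array([0.27889659, 0.55894834, 0.23072059]), 'tool_rot': array([-1.50990995,  1.56965   , -1.97268341]), 'force': array([-0.12518308, -0.24432471, -0.87322182]), 'moment': array([-0.03654271,  0.01399844, -0.01321253]), 'grip_width': 0.08541152635596147}
top {'mtx': array([[497.1417407 ,   0.        , 325.96254347],
       [  0.        , 497.1417407 , 239.80085952],
       [  0.        ,   0.        ,   1.        ]]), 'rvec': array([ 1.99274854, -2.20717227,  0.26169126]), 'tvec': array([0.08365963, 0.62354517, 0.8430995 ])}
scene {'mtx': array([[472.04499408,   0.        , 330.93655662],
       [  0.        , 472.04499408, 239.44866048],
       [  0.        ,   0.        ,   1.        ]]), 'rvec': array([ 2.25537185, -0.57673287,  0.26125796]), 'tvec': array([-0.53502357,  0.26704726,  0.71235957])}
```

View pics/top0.png

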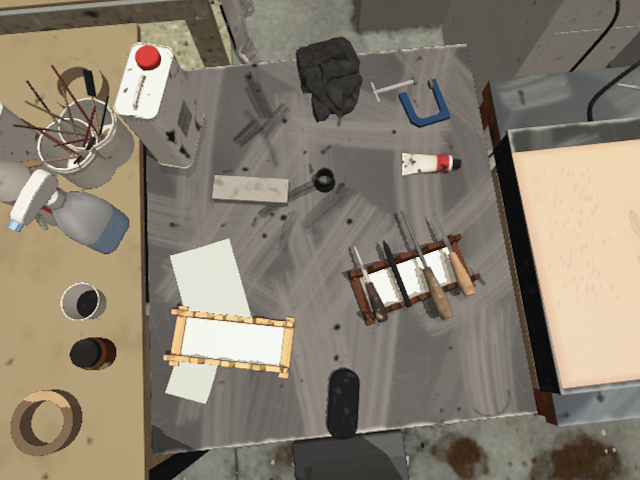

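View pics/scene0.png

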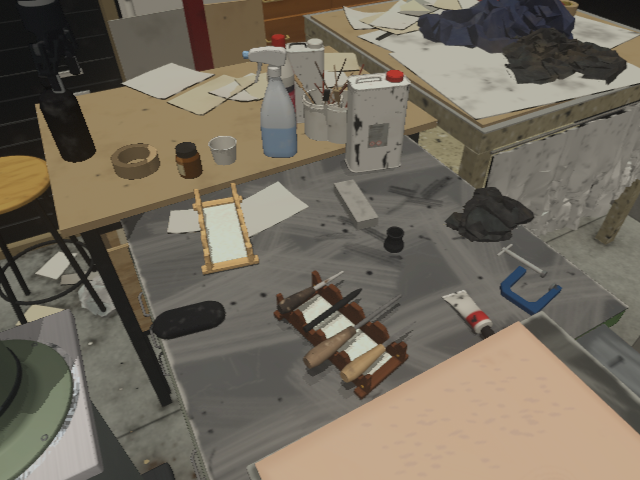

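```bash
cat > h.py <<'E'
import numpy as np, cv2
from workcell import telemetry, vision
def cam(n):
    i=vision.camera_info(n); return i["mtx"],cv2.Rodrigues(i["rvec"])[0],np.array(i["tvec"]).ravel()
def ray(n,uv,z):
    K,R,t=cam(n); d=R.T@np.linalg.solve(K,[uv[0],uv[1],1]); c=-R.T@t
    return (c+d*(z-c[2])/d[2])
def proj(n,P):
    K,R,t=cam(n); return cv2.projectPoints(np.float64(P).reshape(-1,3),R,t,K,None)[0].reshape(-1,2)
def crop(im,x,y,w,h,s,f,g=10):
    c=cv2.resize(im[y:y+h,x:x+w],None,fx=s,fy=s,interpolation=cv2.INTER_CUBIC)[:,:,::-1].copy()
    for u in range(-(-x//g)*g,x+w,g): cv2.putText(c,str(u),((u-x)*s,8),0,.3,(0,0,255)); cv2.line(c,((u-x)*s,10),((u-x)*s,16),(0,0,255))
    for v in range(-(-y//g)*g,y+h,g): cv2.putText(c,str(v),(0,(v-y)*s+3),0,.3,(0,0,255)); cv2.line(c,(20,(v-y)*s),(26,(v-y)*s),(0,0,255))
    cv2.imwrite(f,c)
E
python3 - <<'E'
from h import *
im=cv2.imread("pics/top0.png")[:,:,::-1]
crop(im,338,205,150,125,5,"pics/d.png"); crop(im,155,290,150,105,5,"pics/p.png")
K,R,t=cam("top"); print("cam",-R.T@t, R)
print(ray("top",(228,344),0),ray("top",(415,280),0))
E
```

```text
cam [0.4165944  0.0424881  0.96502235] [[-0.10197551 -0.99478627  0.00112886]
 [-0.96746968  0.09891105 -0.23284981]
 [ 0.23152413 -0.02483711 -0.97251205]]
[0.46273267 0.22378867 0.        ] [ 0.54806678 -0.14737774  0.        ]
```

View pics/d.png

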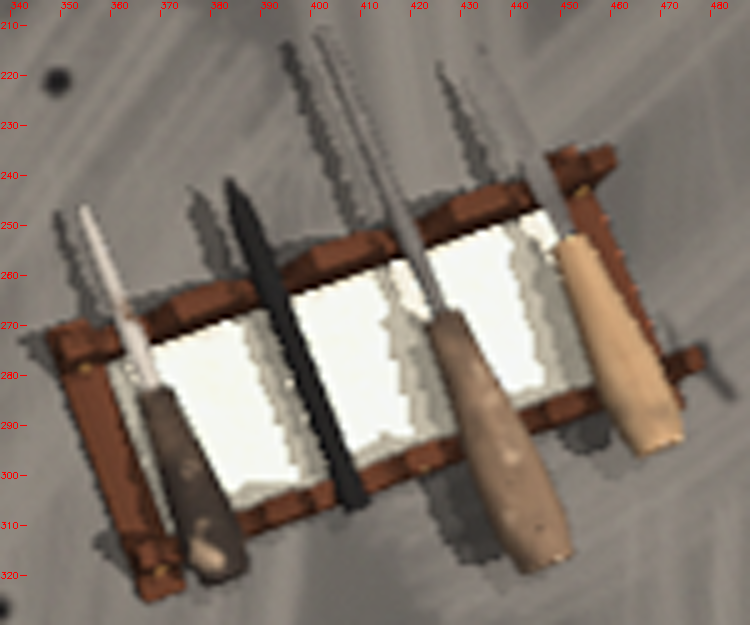

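View pics/p.png

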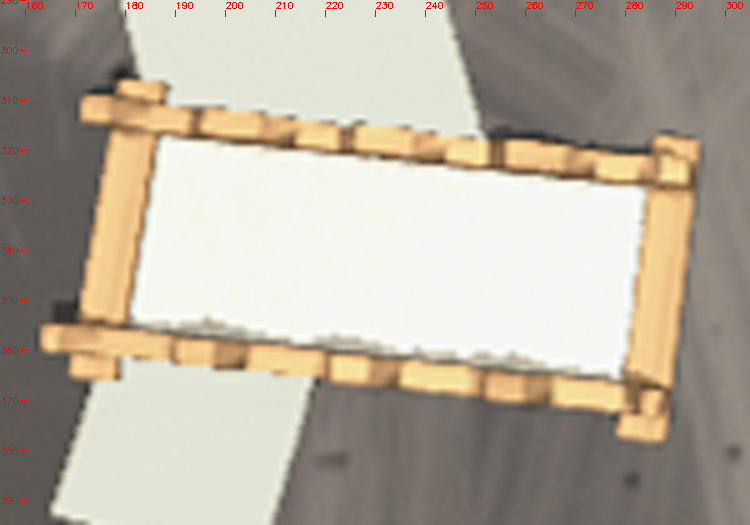

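```bash
python3 - <<'E'
from h import *
np.set_printoptions(precision=4,suppress=True)
P=[ray("top",p,.052)[:2] for p in [(172,310),(293,322),(163,355),(287,371)]]
print("pale ends",P,np.mean(P,0))
# dark: tool butts / tips at approx heights
for n,b,t in [("burn",(382,319),(354,247)),("pen",(409,306),(384,242)),("rasp",(447,319),(401,212)),("scr",(470,294),(434,213))]:
    B=ray("top",b,.048);T=ray("top",t,.045);d=B-T;print(n,B[:2],T[:2],np.hypot(*d[:2]),np.degrees(np.arctan2(-d[1],-d[0])))
D=[ray("top",p,.052)[:2] for p in [(349,270),(462,237),(369,320),(479,276)]]
print("dark",D,np.mean(D,0))
K,R,t=cam("wrist");print("wrist",K,-R.T@t,R)
from scipy.spatial.transform import Rotation as Ro
print(Ro.from_euler("xyz",telemetry.observe()["tool_rot"]).as_matrix())
E
```

```text
pale ends [array([0.5314, 0.3123]), array([0.4873, 0.0944]), array([0.4528, 0.3307]), array([0.4026, 0.1124])] [0.4686 0.2125]
burn [ 0.4765 -0.0676] [ 0.6162 -0.0325] 0.1441383969211402 14.113780518744589
pen [ 0.4949 -0.12  ] [ 0.6201 -0.0903] 0.1287087138545287 13.342785470768902
rasp [ 0.4644 -0.1858] [ 0.6758 -0.1306] 0.21848318457622942 14.626806525386213
scr [ 0.5053 -0.2354] [ 0.6673 -0.1937] 0.16727366320133033 14.43644764632273
dark [array([ 0.5721, -0.0176]), array([ 0.6132, -0.2374]), array([ 0.4768, -0.0434]), array([ 0.5363, -0.2565])] [ 0.5496 -0.1387]
wrist [[371.6483   0.     318.6644]
 [  0.     371.6483 242.6966]
 [  0.       0.       1.    ]] [0.2031 0.5979 0.3745] [[ 0.446   0.895  -0.0017]
 [ 0.8456 -0.4207  0.3285]
 [ 0.2933 -0.148  -0.9445]]
[[-0.0004  0.4465  0.8948]
 [-0.0009  0.8948 -0.4465]
 [-1.     -0.001   0.0001]]
```

Request:
{"method": "play_rows", "body": {
  "deltas": [
    [27, -49, 3, 0, 0, 2.1, 85],
    [27, -49, 3, 0, 0, 2.1, 85],
    [27, -49, 3, 0, 0, 2.1, 85],
    [27, -49, 3, 0, 0, 2.1, 85],
    [27, -49, 3, 0, 0, 2.1, 60],
    [27, -49, 3, 0, 0, 2.1, 60],
    [27, -49, 3, 0, 0, 2.1, 60],
    [0, 0, 0, 0, 0, 0, 60]
  ]
}}

```text
clock: 1.1
position: [0.4698, 0.2122, 0.2524]
tool_rot: [-0.91, 1.57, -1.122]
force: [-0.8, 0.5, -0.1]
grip_width: 0.06
```

```bash
cat >> h.py <<'E'
def wgrab(f):
    o=telemetry.observe(); i=vision.camera_info("wrist"); im=vision.grab_frame("wrist"); cv2.imwrite(f,im[:,:,::-1]); 
    np.savez(f[:-4]+".npz",K=i["mtx"],r=i["rvec"],t=i["tvec"],p=o["position"],rot=o["tool_rot"]); return im
def wray(f,uv,z):
    d=np.load(f[:-4]+".npz"); q=cv2.fisheye.undistortPoints(np.float64([[uv]]),d["K"],np.zeros(4))[0,0]
    R=cv2.Rodrigues(d["r"])[0]; c=-R.T@d["t"].ravel(); v=R.T@[q[0],q[1],1]
    return c+v*(z-c[2])/v[2]
def wproj(f,P):
    d=np.load(f[:-4]+".npz"); return cv2.fisheye.projectPoints(np.float64(P).reshape(-1,1,3),d["r"].reshape(3,1),d["t"].reshape(3,1),d["K"],np.zeros(4))[0].reshape(-1,2)
E
python3 - <<'E'
from h import *
im=wgrab("pics/w1.png")
E
```

```text
(no output)
```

View pics/w1.png

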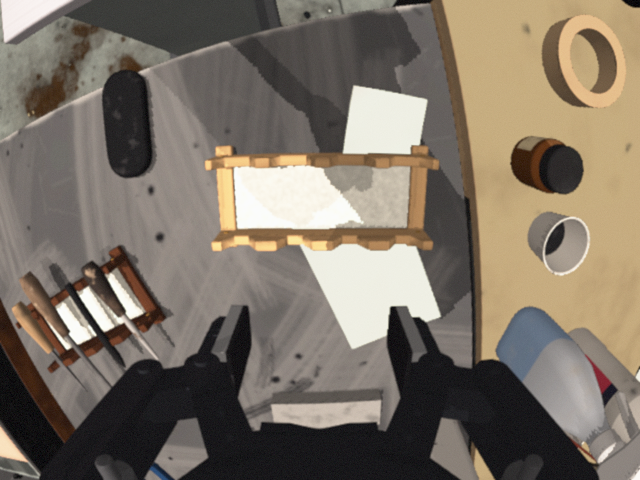

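```bash
python3 - <<'E'
from h import *
im=cv2.imread("pics/w1.png")[:,:,::-1]
crop(im,200,140,245,115,3,"pics/w1c.png")
E
```

```text
(no output)
```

View pics/w1c.png

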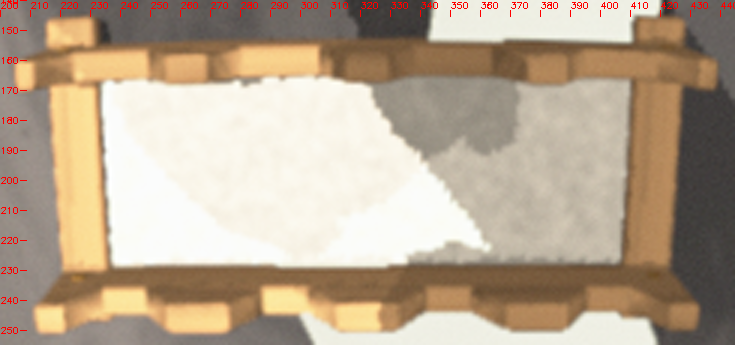

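```bash
cat >> h.py <<'E'
def fit2(L,W):
    L=np.float64(L);W=np.float64(W);a=L-L.mean(0);b=W-W.mean(0)
    th=np.arctan2((a[:,0]*b[:,1]-a[:,1]*b[:,0]).sum(),(a*b).sum());R=np.array([[np.cos(th),-np.sin(th)],[np.sin(th),np.cos(th)]])
    o=W.mean(0)-R@L.mean(0);return o,np.degrees(th),W-(L@R.T+o)
E
python3 - <<'E'
from h import *
np.set_printoptions(precision=4,suppress=True)
f="pics/w1.png"
# image right = +y (left of robot)
L=[];W=[]
for (u,v),y in zip([(241.7,240),(295,240),(349.7,240),(402.7,240)],[-84,-28,28,84]): L.append((.050,y/1e3));W.append(wray(f,(u,v),.034)[:2])
for (u,v),y in zip([(262.3,162.7),(320.3,162),(382.3,162.7),(208,165),(436.7,164.3)],[-56,0,56,-112,112]): L.append((-.032,y/1e3));W.append(wray(f,(u,v),.052)[:2])
o,th,r=fit2(L,W);print("wrist pale",o,th);print(r*1e3)
P=[ray("top",p,.052)[:2] for p in [(172,310.5),(293,324),(163,355.5),(284.5,372)]]
o,th,r=fit2([(.05,.112),(.05,-.112),(-.032,.112),(-.032,-.112)],P);print("top",o,th);print(r*1e3)
E
```

```text
wrist pale [0.4588 0.2185] -11.881738265690593
[[-0.14    0.0146]
 [ 0.0875 -0.0412]
 [ 0.3585  0.3044]
 [ 0.4929  0.2089]
 [-0.2686  0.2426]
 [-0.5426 -1.6791]
 [-0.0076  0.1532]
 [ 0.6564  3.1047]
 [-0.6366 -2.308 ]]
top [0.4581 0.2157] -12.898302863373326
[[-1.3516 -1.3911]
 [ 1.8753 -0.6693]
 [ 0.0319 -1.2698]
 [-0.5556  3.3303]]
```

Request:
{"method": "play_rows", "body": {
  "deltas": [
    [10, -50, 0, 0, 0, 3.6, 60],
    [10, -50, 0, 0, 0, 3.6, 60],
    [10, -50, 0, 0, 0, 3.6, 60],
    [10, -50, 0, 0, 0, 3.6, 60],
    [10, -50, 0, 0, 0, 3.6, 60],
    [10, -50, 0, 0, 0, 3.6, 50],
    [10, -50, 0, 0, 0, 3.6, 50],
    [0, 0, 0, 0, 0, 0, 50]
  ]
}}

```text
clock: 2.15
position: [0.5381, -0.1364, 0.2518]
tool_rot: [-2.476, 1.57, -2.245]
force: [-0.1, 0.8, -0.7]
grip_width: 0.0502
```

```bash
python3 - <<'E'
from h import *
im=wgrab("pics/w2.png")
uv=wproj("pics/w2.png",[(.55,-.14,.05)])[0];print(uv)
x,y=int(uv[0])-135,max(0,int(uv[1])-100)
crop(im,x,y,265,200,3,"pics/w2c.png")
E
```

```text
[311.53231609 218.72047683]
```

View pics/w2c.png

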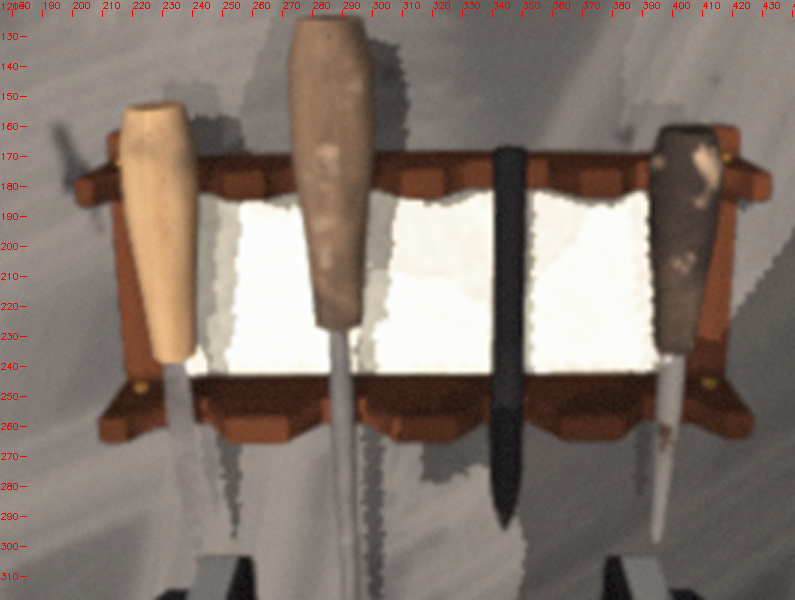

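```bash
python3 - <<'E'
from h import *
np.set_printoptions(precision=4,suppress=True)
f="pics/w2.png"
g=lambda c:(176+c[0]/3,118+c[1]/3)
L=[];W=[]
for c,y in zip([(243,184),(424,183),(598,184),(77,188),(770,186)],[-56,0,56,-112,112]): L.append((-.032,y/1e3));W.append(wray(f,g(c),.052)[:2])
for c,y in zip([(262,421),(437,421),(590,421)],[-56,0,56]): L.append((.050,y/1e3));W.append(wray(f,g(c),.052)[:2])
o,th,r=fit2(L,W);print("dark",o,th);print(r*1e3)
t=np.radians(th);R=np.array([[np.cos(t),-np.sin(t)],[np.sin(t),np.cos(t)]])
for n,b,a,d,z in [("scr",(155,104),(176,362),57,.048),("rasp",(328,16),(338,328),67,.048),("pen",(509,147),(505,528),68,.040),("burn",(688,127),(676,354),49,.047)]:
    B=wray(f,g(b),z)[:2];A=wray(f,g(a),z)[:2];u=(A-B)/np.hypot(*(A-B));G=B+u*d/1e3
    if n=="pen": G=(A+B)/2; print("penlen",np.hypot(*(A-B)))
    print(n,"grip",G,"yaw",np.degrees(np.arctan2(u[1],u[0])),"in rack",R.T@(G-o)*1e3)
t=np.radians(-12);R=np.array([[np.cos(t),-np.sin(t)],[np.sin(t),np.cos(t)]])
for y in (84,28,-28,-84): print("pale",y,R@[.0045,y/1e3]+[.459,.218])
from scipy.spatial.transform import Rotation as Ro
o=telemetry.observe();M=Ro.from_euler("xyz",o["tool_rot"]).as_matrix();print(M,o["position"])
print("tool z angle",np.degrees(np.arctan2(M[1,2],M[0,2])))
E
```

```text
dark [ 0.5406 -0.1361] 13.75267223303672
[[ 0.6671 -0.6641]
 [ 1.1852  0.2583]
 [ 1.8549 -1.1585]
 [-0.2624  0.3563]
 [ 1.4264 -0.8601]
 [-2.0467  0.6548]
 [-2.264   3.0505]
 [-0.5606 -1.6371]]
scr grip [ 0.5599 -0.2179] yaw 14.586436847518328 in rack [ -0.6274 -84.0295]
rasp grip [ 0.5316 -0.1679] yaw 14.033312227047515 in rack [-16.2458 -28.7343]
penlen 0.1351161044029626
pen grip [ 0.5604 -0.1031] yaw 13.934924736230274 in rack [27.1057 27.4132]
burn grip [ 0.5211 -0.0547] yaw 13.526502105364493 in rack [ 0.471  83.7093]
pale 84 [0.4809 0.2992]
pale 28 [0.4692 0.2445]
pale -28 [0.4576 0.1897]
pale -84 [0.4459 0.1349]
[[-0.0008 -0.2302  0.9732]
 [ 0.0003  0.9732  0.2302]
 [-1.      0.0004 -0.0007]] [ 0.5381 -0.134   0.2518]
tool z angle 13.306694042430667
```

Request:
{"method": "play_rows", "body": {
  "deltas": [
    [11, 15, -45, 0, 0, 0.4, 34],
    [11, 16, -45, 0, 0, 0, 34],
    [0, 0, -45, 0, 0, 0, 34],
    [0, 0, -35, 0, 0, 0, 34],
    [0, 0, -20, 0, 0, 0, 34],
    [0, 0, -20, 0, 0, 0, 34],
    [0, 0, -19, 0, 0, 0, 34],
    [0, 0, 0, 0, 0, 0, 34]
  ],
  "grip_force": 40
}}

```text
clock: 3.2
position: [0.5594, -0.1015, 0.0221]
tool_rot: [2.603, 1.569, 2.845]
force: [-0.0, 0.4, 1.2]
grip_width: 0.034
```

Request:
{"method": "play_rows", "body": {
  "deltas": [
    [0, 0, 0, 0, 0, 0, 20],
    [0, 0, 0, 0, 0, 0, 10],
    [0, 0, 0, 0, 0, 0, 5],
    [0, 0, 0, 0, 0, 0, 5],
    [0, 0, 0, 0, 0, 0, 5]
  ]
}}

```text
clock: 3.82
position: [0.5605, -0.1027, 0.0241]
tool_rot: [-0.245, 1.57, -0.005]
force: [-1.1, 1.4, 5.1]
grip_width: 0.0076
```

Request:
{"method": "play_rows", "body": {
  "deltas": [
    [0, 0, 10, 0, 0, 0, 5],
    [0, 0, 15, 0, 0, 0, 5],
    [0, 0, 40, 0, 0, 0, 5],
    [0, 0, 50, 0, 0, 0, 5],
    [0, 0, 30, 0, 0, 0, 5],
    [0, 0, 0, 0, 0, 0, 5]
  ]
}}

```text
clock: 4.58
position: [0.5612, -0.103, 0.1716]
tool_rot: [-0.318, 1.566, -0.078]
force: [-0.7, 0.4, 0.1]
grip_width: 0.0077
```

```bash
python3 - <<'E'
from h import *
np.set_printoptions(precision=4,suppress=True)
for z in (0,.05,.1,.15,.2): print(z,[ray("top",p,z)[:2] for p in [(146,260),(150,400)]],[wray("pics/w1.png",p,z)[:2] for p in [(458,100),(472,250)]])
wgrab("pics/w3.png"); print(wproj("pics/w3.png",[telemetry.observe()["position"]]))
E
```

```text
0 [array([0.6417, 0.3758]), array([0.3759, 0.3732])] [array([0.3925, 0.3843]), array([0.5694, 0.3802])]
0.05 [array([0.63  , 0.3585]), array([0.3781, 0.3561])] [array([0.3918, 0.365 ]), array([0.5463, 0.3614])]
0.1 [array([0.6184, 0.3412]), array([0.3802, 0.3389])] [array([0.3911, 0.3456]), array([0.5233, 0.3425])]
0.15 [array([0.6067, 0.324 ]), array([0.3823, 0.3218])] [array([0.3903, 0.3263]), array([0.5002, 0.3237])]
0.2 [array([0.595 , 0.3067]), array([0.3844, 0.3047])] [array([0.3896, 0.3069]), array([0.4772, 0.3049])]
[[317.51   312.9794]]
```

View pics/w3.png

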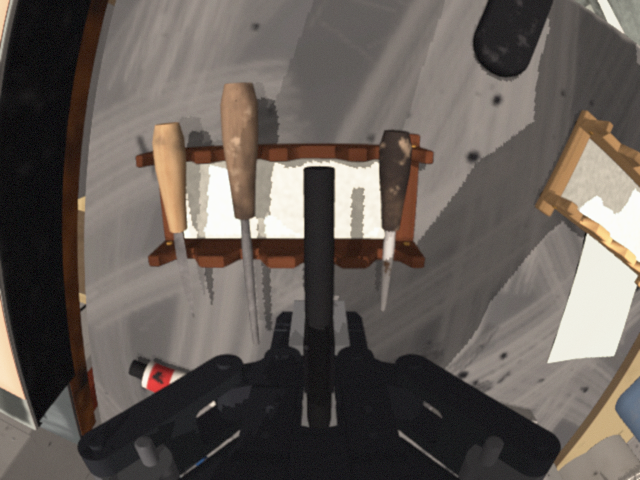

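```bash
python3 - <<'E'
from h import *
np.set_printoptions(precision=3,suppress=True)
print(-cam("scene")[1].T@cam("scene")[2])
for z in (-.1,-.05,0,.05,.1,.15,.2,.25): print(z,[ray("scene",p,z)[:2] for p in [(70,245),(200,204),(300,169),(400,137)]],ray("top",(146,330),z)[1])
im=vision.grab_frame("scene"); crop(im,60,120,260,180,3,"pics/s1.png",20)
E
```

```text
[ 0.299 -0.558  0.682]
-0.1 [array([0.152, 0.468]), array([0.475, 0.474]), array([0.781, 0.496]), array([1.143, 0.506])] 0.4130503354922319
-0.05 [array([0.162, 0.402]), array([0.464, 0.408]), array([0.75 , 0.428]), array([1.089, 0.438])] 0.39565341261770176
0 [array([0.171, 0.337]), array([0.452, 0.342]), array([0.719, 0.361]), array([1.035, 0.37 ])] 0.37825648974317166
0.05 [array([0.181, 0.271]), array([0.441, 0.276]), array([0.689, 0.294]), array([0.981, 0.302])] 0.3608595668686415
0.1 [array([0.19 , 0.206]), array([0.43, 0.21]), array([0.658, 0.226]), array([0.927, 0.234])] 0.34346264399411136
0.15 [array([0.199, 0.14 ]), array([0.419, 0.144]), array([0.627, 0.159]), array([0.873, 0.166])] 0.3260657211195812
0.2 [array([0.209, 0.074]), array([0.407, 0.078]), array([0.596, 0.091]), array([0.819, 0.098])] 0.3086687982450511
0.25 [array([0.218, 0.009]), array([0.396, 0.012]), array([0.565, 0.024]), array([0.765, 0.03 ])] 0.29127187537052096
```

View pics/s1.png

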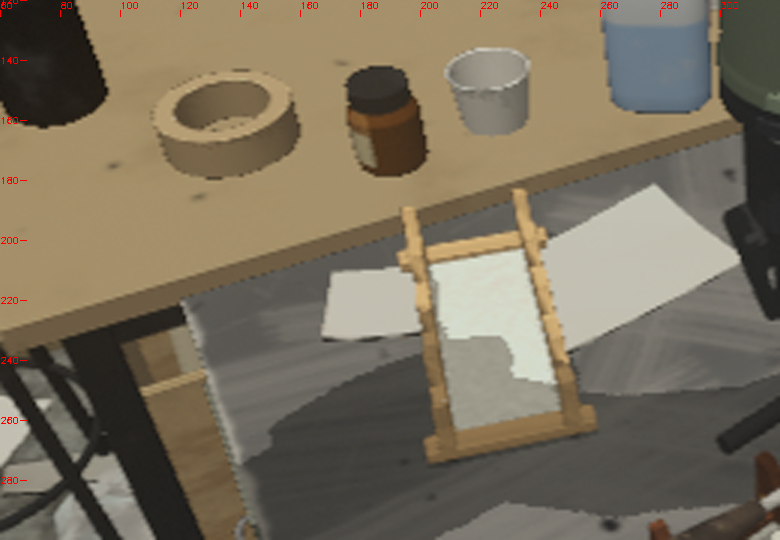

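Request:
{"method": "play_rows", "body": {
  "deltas": [
    [-10, 50.3, 0, 0, 0, -3.2, 5],
    [-10, 50.3, 0, 0, 0, -3.2, 5],
    [-10, 50.3, 0, 0, 0, -3.2, 5],
    [-10, 50.3, 0, 0, 0, -3.2, 5],
    [-10, 50.3, 0, 0, 0, -3.2, 5],
    [-10, 50.3, 0, 0, 0, -3.2, 5],
    [-10, 50.3, 0, 0, 0, -3.2, 5],
    [-10, 50.3, 0, 0, 0, -3.2, 5]
  ]
}}

```text
clock: 5.68
position: [0.4791, 0.3009, 0.1675]
tool_rot: [-2.173, 1.569, -2.381]
force: [0.0, -0.0, 0.6]
grip_width: 0.0078
```

Request:
{"method": "play_rows", "body": {
  "deltas": [
    [0, 0, -25, 0, 0, 0, 5],
    [0, 0, -25, 0, 0, 0, 5],
    [0, 0, -25, 0, 0, 0, 5],
    [0, 0, 0, 0, 0, 0, 5],
    [0, 0, 0, 0, 0, 0, 5]
  ]
}}

```text
clock: 6.3
position: [0.4802, 0.2996, 0.0937]
tool_rot: [-1.044, 1.571, -1.25]
force: [0.2, -0.3, -0.5]
grip_width: 0.0079
```

```bash
python3 - <<'E'
from h import *
from scipy.spatial.transform import Rotation as Ro
im=wgrab("pics/w4.png");o=telemetry.observe();M=Ro.from_euler("xyz",o["tool_rot"]).as_matrix()
print(o["position"],np.degrees(np.arctan2(M[1,2],M[0,2])))
crop(im,180,60,280,280,2,"pics/w4c.png")
E
```

```text
[0.48038516 0.29973916 0.09406708] -11.831270611138482
```

View pics/w4c.png

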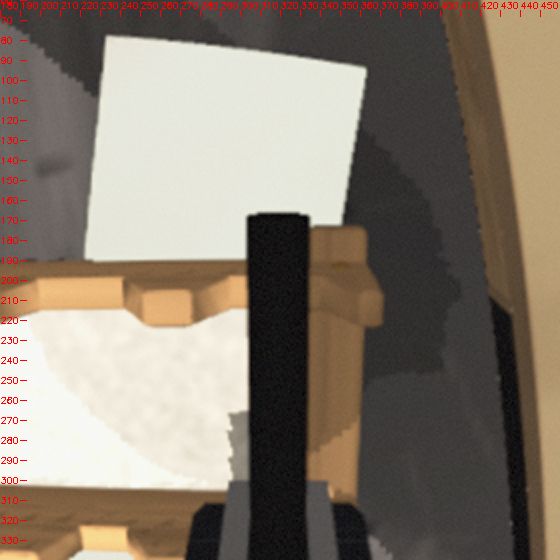

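Request:
{"method": "play_rows", "body": {
  "deltas": [
    [0, 0, -25, 0, 0, 0, 5],
    [0, 0, -20, 0, 0, 0, 5],
    [0, 0, -14, 0, 0, 0, 5],
    [0, 0, -8, 0, 0, 0, 5],
    [0, 0, -2, 0, 0, 0, 5],
    [0, 0, 0, 0, 0, 0, 5],
    [0, 0, 0, 0, 0, 0, 5]
  ]
}}

```text
clock: 7.22
position: [0.4803, 0.2998, 0.0248]
tool_rot: [0.858, 1.57, 0.651]
force: [-0.6, 0.3, -0.2]
grip_width: 0.0078
```

Request:
{"method": "play_rows", "body": {
  "deltas": [
    [0, 0, 0, 0, 0, 0, 9],
    [0, 0, 0, 0, 0, 0, 12],
    [0, 0, 0, 0, 0, 0, 18],
    [0, 0, 0, 0, 0, 0, 26],
    [0, 0, 0, 0, 0, 0, 30],
    [0, 0, 20, 0, 0, 0, 30],
    [0, 0, 40, 0, 0, 0, 30],
    [0, 0, 50, 0, 0, 0, 30]
  ]
}}

```text
clock: 8.22
position: [0.4795, 0.2993, 0.1349]
tool_rot: [-2.262, 1.569, -2.468]
force: [0.4, 0.8, -0.4]
grip_width: 0.0303
```

Request:
{"method": "play_rows", "body": {
  "deltas": [
    [0, 0, 35, 0, 0, 0, 30],
    [0, 0, 0, 0, 0, 0, 30],
    [0, 0, 0, 0, 0, 0, 30]
  ]
}}

```text
clock: 8.6
position: [0.4798, 0.2995, 0.1688]
tool_rot: [-2.369, 1.57, -2.576]
force: [0.4, 0.0, -0.3]
grip_width: 0.0297
```

```bash
python3 - <<'E'
from h import *
im=wgrab("pics/w5.png");print(telemetry.observe()["position"])
crop(im,130,80,280,260,2,"pics/w5c.png")
E
```

```text
[0.47961894 0.29935099 0.16839373]
```

View pics/w5c.png

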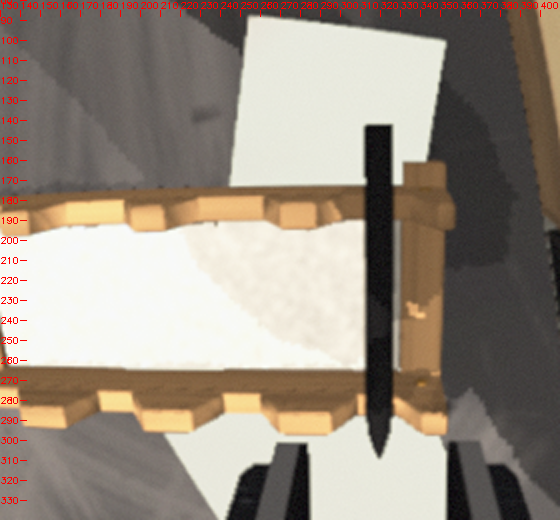

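Request:
{"method": "play_rows", "body": {
  "deltas": [
    [7, -58.3, 0, 0, 0, 3.2, 48],
    [7, -58.3, 0, 0, 0, 3.2, 48],
    [7, -58.3, 0, 0, 0, 3.2, 48],
    [7, -58.3, 0, 0, 0, 3.2, 48],
    [7, -58.3, 0, 0, 0, 3.2, 48],
    [7, -58.3, 0, 0, 0, 3.2, 48],
    [7, -58.3, 0, 0, 0, 3.2, 48],
    [7, -58.3, 0, 0, 0, 3.2, 48]
  ]
}}

```text
clock: 9.65
position: [0.5356, -0.1686, 0.1682]
tool_rot: [2.605, 1.569, 2.848]
force: [1.0, -0.1, 0.8]
grip_width: 0.0481
```

Request:
{"method": "play_rows", "body": {
  "deltas": [
    [0, 0, -40, 0, 0, 0, 48],
    [0, 0, 0, 0, 0, 0, 48],
    [0, 0, 0, 0, 0, 0, 48]
  ]
}}

```text
clock: 10.02
position: [0.5362, -0.166, 0.1297]
tool_rot: [2.323, 1.57, 2.564]
force: [-0.1, 0.5, 0.7]
grip_width: 0.0483
```

```bash
python3 - <<'E'
from h import *
np.set_printoptions(precision=4,suppress=True)
f="pics/w5.png";g=lambda c:(130+c[0]/2,80+c[1]/2)
B=wray(f,g((378,126)),.044)[:2];A=wray(f,g((379,458)),.04)[:2];C=(A+B)/2
print("pen",C,A-B,np.hypot(*(A-B)),np.degrees(np.arctan2(*(A-B)[::-1])))
L=[];W=[]
for c,y in [((115,400),-28),((241,401),28)]: L.append((.05,y/1e3));W.append(wray(f,g(c),.034)[:2])
for c,y in [((147,217),0),((298,215),56)]: L.append((-.032,y/1e3));W.append(wray(f,g(c),.052)[:2])
o,th,r=fit2(L,W);print(o,th,r*1e3)
for oo,t in ((o,np.radians(th)),(np.array([.459,.218]),np.radians(-12))):
    R=np.array([[np.cos(t),-np.sin(t)],[np.sin(t),np.cos(t)]]);print("pen in rack",R.T@(C-oo)*1e3)
from scipy.spatial.transform import Rotation as Ro
o=telemetry.observe();M=Ro.from_euler("xyz",o["tool_rot"]).as_matrix()
print(o["position"],np.degrees(np.arctan2(M[1,2],M[0,2])))
E
```

```text
pen [0.4805 0.3005] [ 0.1329 -0.0272] 0.13564086496558914 -11.589442736083338
[0.4582 0.2182] -12.046707500548099 [[ 0.4176 -0.3493]
 [-0.4399  0.0716]
 [-0.0902  0.032 ]
 [ 0.1125  0.2457]]
pen in rack [ 4.6834 85.1884]
pen in rack [ 3.9044 85.2007]
[ 0.5362 -0.166   0.1297] 13.839463087980768
```

Request:
{"method": "play_rows", "body": {
  "deltas": [
    [0, -0.7, -30, 0, 0, 0, 48],
    [0, 0, -25, 0, 0, 0, 48],
    [0, 0, -20, 0, 0, 0, 48],
    [0, 0, -15, 0, 0, 0, 48],
    [0, 0, -10, 0, 0, 0, 48],
    [0, 0, 0, 0, 0, 0, 48],
    [0, 0, 0, 0, 0, 0, 35]
  ]
}}

```text
clock: 10.9
position: [0.5364, -0.1676, 0.0299]
tool_rot: [-0.538, 1.57, -0.297]
force: [-1.2, 0.5, 0.2]
grip_width: 0.0353
```

Request:
{"method": "play_rows", "body": {
  "deltas": [
    [0, 0, 0, 0, 0, 0, 20],
    [0, 0, 0, 0, 0, 0, 10],
    [0, 0, 0, 0, 0, 0, 10],
    [0, 0, 0, 0, 0, 0, 10],
    [0, 0, 0, 0, 0, 0, 10]
  ],
  "grip_force": 60
}}

```text
clock: 11.52
position: [0.5364, -0.1676, 0.03]
tool_rot: [-0.484, 1.57, -0.244]
force: [-0.8, -0.0, 6.2]
grip_width: 0.0194
```

Request:
{"method": "play_rows", "body": {
  "deltas": [
    [0, 0, 8, 0, 0, 0, 10],
    [0, 0, 15, 0, 0, 0, 10],
    [0, 0, 35, 0, 0, 0, 10],
    [0, 0, 45, 0, 0, 0, 10],
    [0, 0, 37, 0, 0, 0, 10],
    [0, 0, 0, 0, 0, 0, 10]
  ]
}}

```text
clock: 12.28
position: [0.5374, -0.1679, 0.1729]
tool_rot: [-0.439, 1.565, -0.199]
force: [-0.1, -0.1, -1.6]
grip_width: 0.0197
```

Request:
{"method": "play_rows", "body": {
  "deltas": [
    [-7.9, 51.4, 0, 0, 0, -3.2, 10],
    [-7.9, 51.4, 0, 0, 0, -3.2, 10],
    [-7.9, 51.4, 0, 0, 0, -3.2, 10],
    [-7.9, 51.4, 0, 0, 0, -3.2, 10],
    [-7.9, 51.4, 0, 0, 0, -3.2, 10],
    [-7.9, 51.4, 0, 0, 0, -3.2, 10],
    [-7.9, 51.4, 0, 0, 0, -3.2, 10],
    [-7.9, 51.4, 0, 0, 0, -3.2, 10]
  ]
}}

```text
clock: 13.28
position: [0.4721, 0.2452, 0.1691]
tool_rot: [-2.271, 1.57, -2.48]
force: [0.7, 0.6, -1.1]
grip_width: 0.0192
```

Request:
{"method": "play_rows", "body": {
  "deltas": [
    [0, 0, -20, 0, 0, 0, 10],
    [0, 0, -20, 0, 0, 0, 10],
    [0, 0, -25, 0, 0, 0, 10],
    [0, 0, 0, 0, 0, 0, 10],
    [0, 0, 0, 0, 0, 0, 10]
  ]
}}

```text
clock: 13.9
position: [0.473, 0.2437, 0.1049]
tool_rot: [0.561, 1.571, 0.354]
force: [0.1, 0.5, -1.1]
grip_width: 0.0195
```

```bash
python3 - <<'E'
from h import *
from scipy.spatial.transform import Rotation as Ro
im=wgrab("pics/w6.png");o=telemetry.observe();M=Ro.from_euler("xyz",o["tool_rot"]).as_matrix()
print(o["position"],np.degrees(np.arctan2(M[1,2],M[0,2])))
crop(im,180,60,280,290,2,"pics/w6c.png")
E
```

```text
[0.47317236 0.2438645  0.10514244] -11.825858680028752
```

View pics/w6c.png

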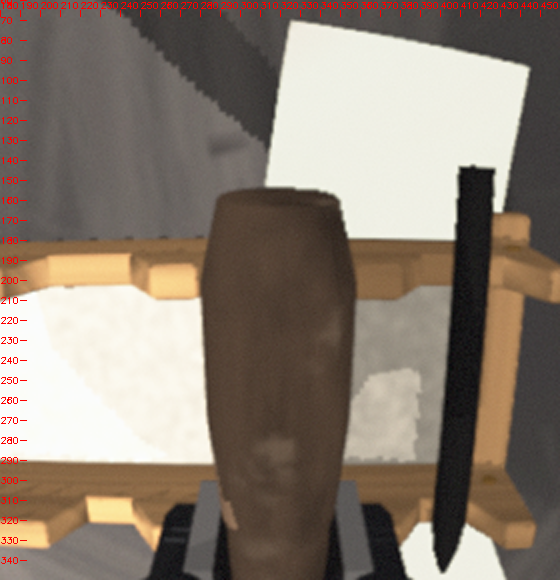

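Request:
{"method": "play_rows", "body": {
  "deltas": [
    [0, 0, -25, 0, 0, 0, 10],
    [0, 0, -20, 0, 0, 0, 10],
    [0, 0, -15, 0, 0, 0, 10],
    [0, 0, -9, 0, 0, 0, 10],
    [0, 0, -5, 0, 0, 0, 10],
    [0, 0, 0, 0, 0, 0, 10],
    [0, 0, 0, 0, 0, 0, 10]
  ]
}}

```text
clock: 14.82
position: [0.4731, 0.2439, 0.0306]
tool_rot: [0.801, 1.57, 0.595]
force: [-0.2, -0.8, -1.2]
grip_width: 0.0193
```

Request:
{"method": "play_rows", "body": {
  "deltas": [
    [0, 0, 0, 0, 0, 0, 21],
    [0, 0, 0, 0, 0, 0, 25],
    [0, 0, 0, 0, 0, 0, 32],
    [0, 0, 0, 0, 0, 0, 40],
    [0, 0, 0, 0, 0, 0, 40],
    [0, 0, 20, 0, 0, 0, 40],
    [0, 0, 40, 0, 0, 0, 40],
    [0, 0, 50, 0, 0, 0, 40]
  ]
}}

```text
clock: 15.82
position: [0.4724, 0.2434, 0.141]
tool_rot: [-2.321, 1.569, -2.527]
force: [-0.1, 0.3, 0.2]
grip_width: 0.0399
```

Request:
{"method": "play_rows", "body": {
  "deltas": [
    [0, 0, 30, 0, 0, 0, 40],
    [0, 0, 0, 0, 0, 0, 40],
    [0, 0, 0, 0, 0, 0, 40]
  ]
}}

```text
clock: 16.2
position: [0.4725, 0.2436, 0.1697]
tool_rot: [-2.424, 1.57, -2.63]
force: [0.2, 0.4, -0.9]
grip_width: 0.0402
```

```bash
python3 - <<'E'
from h import *
im=wgrab("pics/w7.png");print(telemetry.observe()["position"])
crop(im,150,60,280,290,2,"pics/w7c.png")
E
```

```text
[0.4724217  0.24353876 0.16943129]
```

View pics/w7c.png

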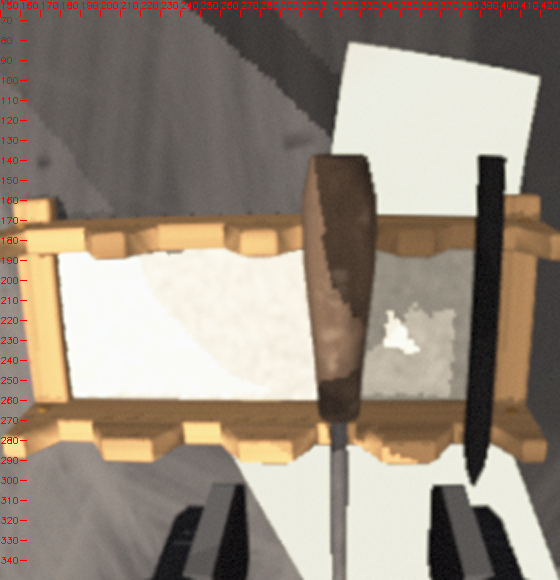

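```bash
python3 - <<'E'
from h import *
np.set_printoptions(precision=4,suppress=True)
B=wray("pics/w7.png",(320,137.5),.048)[:2];A=wray("pics/w7.png",(318.5,268),.045)[:2];u=(A-B)/np.hypot(*(A-B));G=B+.067*u
t=np.radians(-12);R=np.array([[np.cos(t),-np.sin(t)],[np.sin(t),np.cos(t)]]);print("rasp in rack",R.T@(G-[.4586,.218])*1e3,np.degrees(np.arctan2(u[1],u[0])))
for z in (0,.05,.1,.15,.2): print(z,"top",[ray("top",p,z)[:2] for p in [(486,90),(510,245),(523,290)]],"w3",wray("pics/w3.png",(80,150),z)[:2],"scene",[ray("scene",p,z)[:2] for p in [(265,465),(400,394),(527,322)]])
E
```

```text
rasp in rack [ 3.8823 28.8556] -12.393395059411555
0 top [array([ 0.9411, -0.3586]), array([ 0.5985, -0.3458]), array([ 0.5071, -0.3541])] w3 [ 0.5488 -0.3448] scene [array([ 0.3538, -0.275 ]), array([ 0.5828, -0.2764]), array([ 0.8649, -0.2696])]
0.05 top [array([ 0.9139, -0.3378]), array([ 0.589 , -0.3256]), array([ 0.5025, -0.3335])] w3 [ 0.5376 -0.3095] scene [array([ 0.3498, -0.2957]), array([ 0.562, -0.297]), array([ 0.8234, -0.2908])]
0.1 top [array([ 0.8867, -0.317 ]), array([ 0.5796, -0.3055]), array([ 0.4978, -0.313 ])] w3 [ 0.5263 -0.2741] scene [array([ 0.3458, -0.3164]), array([ 0.5412, -0.3176]), array([ 0.7819, -0.3119])]
0.15 top [array([ 0.8595, -0.2962]), array([ 0.5702, -0.2854]), array([ 0.4931, -0.2924])] w3 [ 0.5151 -0.2388] scene [array([ 0.3418, -0.3372]), array([ 0.5204, -0.3383]), array([ 0.7404, -0.333 ])]
0.2 top [array([ 0.8324, -0.2755]), array([ 0.5608, -0.2653]), array([ 0.4884, -0.2719])] w3 [ 0.5039 -0.2035] scene [array([ 0.3378, -0.3579]), array([ 0.4996, -0.3589]), array([ 0.6989, -0.3541])]
```

Request:
{"method": "play_rows", "body": {
  "deltas": [
    [10.9, -57.7, 0, 0, 0, 3.2, 46],
    [10.9, -57.7, 0, 0, 0, 3.2, 46],
    [10.9, -57.7, 0, 0, 0, 3.2, 46],
    [10.9, -57.7, 0, 0, 0, 3.2, 46],
    [10.9, -57.7, 0, 0, 0, 3.2, 46],
    [10.9, -57.7, 0, 0, 0, 3.2, 46],
    [10.9, -57.7, 0, 0, 0, 3.2, 46],
    [10.9, -57.7, 0, 0, 0, 3.2, 46]
  ]
}}

```text
clock: 17.25
position: [0.5597, -0.2196, 0.169]
tool_rot: [2.5, 1.569, 2.742]
force: [-0.1, -0.2, -0.7]
grip_width: 0.0462
```

Request:
{"method": "play_rows", "body": {
  "deltas": [
    [0, 0, -40, 0, 0, 0, 46],
    [0, 0, 0, 0, 0, 0, 46],
    [0, 0, 0, 0, 0, 0, 46]
  ]
}}

```text
clock: 17.62
position: [0.5602, -0.2171, 0.1307]
tool_rot: [2.214, 1.57, 2.456]
force: [-0.4, -0.5, 0.4]
grip_width: 0.0459
```

Request:
{"method": "play_rows", "body": {
  "deltas": [
    [0, -0.7, -30, 0, 0, 0, 46],
    [0, 0, -25, 0, 0, 0, 46],
    [0, 0, -20, 0, 0, 0, 46],
    [0, 0, -15, 0, 0, 0, 46],
    [0, 0, -12, 0, 0, 0, 46],
    [0, 0, 0, 0, 0, 0, 46],
    [0, 0, 0, 0, 0, 0, 35]
  ]
}}

```text
clock: 18.5
position: [0.5604, -0.2187, 0.0288]
tool_rot: [-0.612, 1.57, -0.371]
force: [-0.4, -0.5, 0.4]
grip_width: 0.0347
```

Request:
{"method": "play_rows", "body": {
  "deltas": [
    [0, 0, 0, 0, 0, 0, 20],
    [0, 0, 0, 0, 0, 0, 10],
    [0, 0, 0, 0, 0, 0, 10],
    [0, 0, 0, 0, 0, 0, 10],
    [0, 0, 0, 0, 0, 0, 10]
  ],
  "grip_force": 60
}}

```text
clock: 19.12
position: [0.5604, -0.2187, 0.029]
tool_rot: [-0.549, 1.57, -0.309]
force: [-0.9, 0.1, 4.9]
grip_width: 0.0178
```

Request:
{"method": "play_rows", "body": {
  "deltas": [
    [0, 0, 8, 0, 0, 0, 10],
    [0, 0, 15, 0, 0, 0, 10],
    [0, 0, 35, 0, 0, 0, 10],
    [0, 0, 45, 0, 0, 0, 10],
    [0, 0, 37, 0, 0, 0, 10],
    [0, 0, 0, 0, 0, 0, 10]
  ]
}}

```text
clock: 19.88
position: [0.5614, -0.2191, 0.1721]
tool_rot: [-0.524, 1.565, -0.283]
force: [0.1, -0.0, -1.4]
grip_width: 0.0182
```

Request:
{"method": "play_rows", "body": {
  "deltas": [
    [-12.9, 51, 0, 0, 0, -3.2, 10],
    [-12.9, 51, 0, 0, 0, -3.2, 10],
    [-12.9, 51, 0, 0, 0, -3.2, 10],
    [-12.9, 51, 0, 0, 0, -3.2, 10],
    [-12.9, 51, 0, 0, 0, -3.2, 10],
    [-12.9, 51, 0, 0, 0, -3.2, 10],
    [-12.9, 51, 0, 0, 0, -3.2, 10],
    [-12.9, 51, 0, 0, 0, -3.2, 10]
  ]
}}

```text
clock: 20.88
position: [0.456, 0.1909, 0.1684]
tool_rot: [-2.343, 1.571, -2.551]
force: [0.5, 0.4, -0.7]
grip_width: 0.018
```

Request:
{"method": "play_rows", "body": {
  "deltas": [
    [0, 0, -20, 0, 0, 0, 10],
    [0, 0, -20, 0, 0, 0, 10],
    [0, 0, -25, 0, 0, 0, 10],
    [0, 0, 0, 0, 0, 0, 10],
    [0, 0, 0, 0, 0, 0, 10]
  ]
}}

```text
clock: 21.5
position: [0.457, 0.1894, 0.104]
tool_rot: [0.587, 1.57, 0.381]
force: [-0.0, 0.1, -0.8]
grip_width: 0.0176
```

```bash
python3 - <<'E'
from h import *
from scipy.spatial.transform import Rotation as Ro
im=wgrab("pics/w8.png");o=telemetry.observe();M=Ro.from_euler("xyz",o["tool_rot"]).as_matrix()
print(o["position"],np.degrees(np.arctan2(M[1,2],M[0,2])))
crop(im,180,60,280,290,2,"pics/w8c.png")
E
```

```text
[0.45722192 0.18954425 0.10418592] -11.82559182330822
```

View pics/w8c.png

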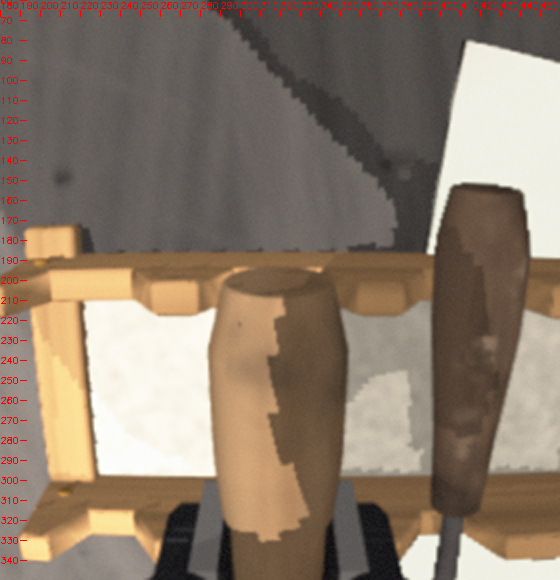

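```bash
python3 - <<'E'
from h import *
np.set_printoptions(precision=3,suppress=True)
t=np.radians(-11.8);u=np.array([np.cos(t),np.sin(t),0])
for n,f,L in (("scr","pics/w8.png",.057),("rasp","pics/w6.png",.072)):
    p=np.load(f[:-4]+".npz")["p"]; G=p+[0,0,.019]
    for a in (0,10,20,30): 
        c,s=np.cos(np.radians(a)),np.sin(np.radians(a)); print(n,a,wproj(f,[G+(-L*c*u)+[0,0,s*L+.012*c],G-L*c*u+[0,0,s*L-.012*c]]-np.array([0*u,-0*u])))
E
```

```text
scr 0 [[315.968 208.928]
 [316.447 193.489]]
scr 10 [[315.723 220.   ]
 [316.271 201.714]]
scr 20 [[315.474 238.476]
 [316.076 216.389]]
scr 30 [[315.246 264.738]
 [315.872 238.333]]
rasp 0 [[315.903 161.176]
 [316.415 153.7  ]]
rasp 10 [[315.555 170.358]
 [316.173 160.534]]
rasp 20 [[315.165 190.218]
 [315.889 175.915]]
rasp 30 [[314.764 223.182]
 [315.573 202.013]]
```

Request:
{"method": "play_rows", "body": {
  "deltas": [
    [0, 0, -25, 0, 0, 0, 10],
    [0, 0, -20, 0, 0, 0, 10],
    [0, 0, -15, 0, 0, 0, 10],
    [0, 0, -9, 0, 0, 0, 10],
    [0, 0, -5, 0, 0, 0, 10],
    [0, 0, 0, 0, 0, 0, 10],
    [0, 0, 0, 0, 0, 0, 10]
  ]
}}

```text
clock: 22.42
position: [0.4571, 0.1895, 0.0296]
tool_rot: [0.69, 1.57, 0.484]
force: [0.1, -0.8, -0.7]
grip_width: 0.0178
```

Request:
{"method": "play_rows", "body": {
  "deltas": [
    [0, 0, 0, 0, 0, 0, 20],
    [0, 0, 0, 0, 0, 0, 24],
    [0, 0, 0, 0, 0, 0, 31],
    [0, 0, 0, 0, 0, 0, 38],
    [0, 0, 0, 0, 0, 0, 38],
    [0, 0, 20, 0, 0, 0, 38],
    [0, 0, 40, 0, 0, 0, 38],
    [0, 0, 50, 0, 0, 0, 38]
  ]
}}

```text
clock: 23.42
position: [0.4563, 0.1891, 0.14]
tool_rot: [-2.394, 1.569, -2.6]
force: [-0.3, -0.5, 1.1]
grip_width: 0.0382
```

Request:
{"method": "play_rows", "body": {
  "deltas": [
    [0, 0, 30, 0, 0, 0, 38],
    [0, 0, 0, 0, 0, 0, 38],
    [0, 0, 0, 0, 0, 0, 38]
  ]
}}

```text
clock: 23.8
position: [0.4566, 0.1894, 0.1688]
tool_rot: [-2.457, 1.57, -2.664]
force: [0.0, -0.1, 1.0]
grip_width: 0.0377
```

```bash
python3 - <<'E'
from h import *
im=wgrab("pics/w9.png");print(telemetry.observe()["position"])
E
```

```text
[0.45640151 0.18925997 0.16844977]
```

Request:
{"method": "play_rows", "body": {
  "deltas": [
    [13, -48.8, 0, 0, 0, 5.2, 44],
    [13, -48.8, 0, 0, 0, 5.2, 44],
    [13, -48.8, 0, 0, 0, 5.2, 44],
    [13, -48.8, 0, 0, 0, 5.1, 44],
    [13, -48.8, 0, 0, 0, 5.1, 44],
    [0, 0, -40, 0, 0, 0, 44],
    [0, 0, 0, 0, 0, 0, 44],
    [0, 0, 0, 0, 0, 0, 44]
  ]
}}

```text
clock: 24.85
position: [0.5218, -0.054, 0.1296]
tool_rot: [2.777, 1.57, 3.021]
force: [0.9, -0.2, -1.2]
grip_width: 0.0441
```

Descend to z = 0.0285.

Request:
{"method": "play_rows", "body": {
  "deltas": [
    [-0.5, -0.7, -30, 0, 0, 0, 44],
    [0, 0, -25, 0, 0, 0, 44],
    [0, 0, -20, 0, 0, 0, 44],
    [0, 0, -15, 0, 0, 0, 44],
    [0, 0, -11, 0, 0, 0, 44],
    [0, 0, 0, 0, 0, 0, 44],
    [0, 0, 0, 0, 0, 0, 35]
  ]
}}

```text
clock: 25.72
position: [0.5217, -0.0553, 0.0289]
tool_rot: [-0.325, 1.57, -0.081]
force: [-0.6, -0.6, 0.1]
grip_width: 0.0351
```

Request:
{"method": "play_rows", "body": {
  "deltas": [
    [0, 0, 0, 0, 0, 0, 20],
    [0, 0, 0, 0, 0, 0, 10],
    [0, 0, 0, 0, 0, 0, 8],
    [0, 0, 0, 0, 0, 0, 8],
    [0, 0, 0, 0, 0, 0, 8]
  ]
}}

```text
clock: 26.35
position: [0.5217, -0.0553, 0.0289]
tool_rot: [-0.214, 1.57, 0.03]
force: [-0.8, 0.5, 6.3]
grip_width: 0.0169
```

Request:
{"method": "play_rows", "body": {
  "deltas": [
    [0, 0, 8, 0, 0, 0, 8],
    [0, 0, 15, 0, 0, 0, 8],
    [0, 0, 35, 0, 0, 0, 8],
    [0, 0, 45, 0, 0, 0, 8],
    [0, 0, 37, 0, 0, 0, 8],
    [0, 0, 0, 0, 0, 0, 8]
  ]
}}

```text
clock: 27.1
position: [0.5227, -0.0554, 0.1718]
tool_rot: [-0.227, 1.565, 0.017]
force: [-0.8, -0.4, -1.2]
grip_width: 0.0174
```

Request:
{"method": "play_rows", "body": {
  "deltas": [
    [-15.2, 38, 0, 0, 0, -5.2, 8],
    [-15.2, 38, 0, 0, 0, -5.2, 8],
    [-15.2, 38, 0, 0, 0, -5.2, 8],
    [-15.2, 38, 0, 0, 0, -5.1, 8],
    [-15.2, 38, 0, 0, 0, -5.1, 8],
    [0, 0, -20, 0, 0, 0, 8],
    [0, 0, -20, 0, 0, 0, 8],
    [0, 0, -25, 0, 0, 0, 8]
  ]
}}

```text
clock: 28.1
position: [0.4452, 0.1349, 0.1029]
tool_rot: [0.687, 1.57, 0.481]
force: [0.8, -0.3, -1.6]
grip_width: 0.0173
```

Request:
{"method": "play_rows", "body": {
  "deltas": [
    [0, 0, 0, 0, 0, 0, 8],
    [0, 0, 0, 0, 0, 0, 8]
  ]
}}

```text
clock: 28.35
position: [0.4455, 0.1347, 0.104]
tool_rot: [0.51, 1.571, 0.303]
force: [-0.3, 0.1, -0.5]
grip_width: 0.0175
```

```bash
python3 - <<'E'
from h import *
from scipy.spatial.transform import Rotation as Ro
im=wgrab("pics/w10.png");o=telemetry.observe();M=Ro.from_euler("xyz",o["tool_rot"]).as_matrix()
print(o["position"],np.degrees(np.arctan2(M[1,2],M[0,2])))
crop(im,180,60,280,290,2,"pics/w10c.png")
E
```

```text
[0.44568827 0.13482174 0.10414508] -11.824975099913495
```

View pics/w10c.png

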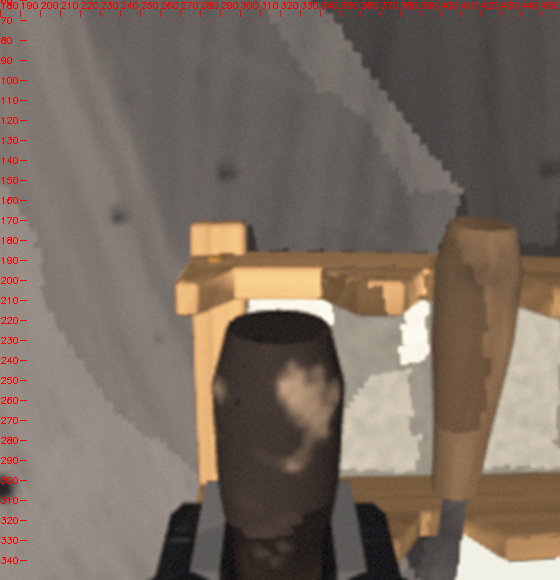

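Request:
{"method": "play_rows", "body": {
  "deltas": [
    [0, 0, -25, 0, 0, 0, 8],
    [0, 0, -20, 0, 0, 0, 8],
    [0, 0, -15, 0, 0, 0, 8],
    [0, 0, -9, 0, 0, 0, 8],
    [0, 0, -5.5, 0, 0, 0, 8],
    [0, 0, 0, 0, 0, 0, 8],
    [0, 0, 0, 0, 0, 0, 8]
  ]
}}

```text
clock: 29.28
position: [0.4456, 0.1348, 0.0291]
tool_rot: [0.539, 1.57, 0.332]
force: [-1.2, -0.6, -0.7]
grip_width: 0.0173
```

Request:
{"method": "play_rows", "body": {
  "deltas": [
    [0, 0, 0, 0, 0, 0, 20],
    [0, 0, 0, 0, 0, 0, 24],
    [0, 0, 0, 0, 0, 0, 31],
    [0, 0, 0, 0, 0, 0, 38],
    [0, 0, 0, 0, 0, 0, 38],
    [0, 0, 20, 0, 0, 0, 38],
    [0, 0, 40, 0, 0, 0, 38],
    [0, 0, 50, 0, 0, 0, 38]
  ]
}}

```text
clock: 30.28
position: [0.4448, 0.1345, 0.1396]
tool_rot: [-2.494, 1.569, -2.7]
force: [0.5, 0.4, -0.4]
grip_width: 0.0379
```

Request:
{"method": "play_rows", "body": {
  "deltas": [
    [0, 20, 50, 0, 0, 0, 38],
    [0, 30, 50, 0, 0, 0, 38],
    [0, 30, 20, 0, 0, 0, 38],
    [0, 0, 0, 0, 0, 0, 38],
    [0, 0, 0, 0, 0, 0, 38],
    [0, 0, 0, 0, 0, 0, 38]
  ]
}}

```text
clock: 31.02
position: [0.4452, 0.2137, 0.2581]
tool_rot: [-2.216, 1.569, -2.423]
force: [-0.4, -0.4, 0.0]
grip_width: 0.0378
```

```bash
python3 - <<'E'
from h import *
im=wgrab("pics/w11.png");uv=wproj("pics/w11.png",[(.467,.218,.04)])[0];print(uv,telemetry.observe()["position"])
crop(im,int(uv[0])-130,int(uv[1])-90,260,195,3,"pics/w11c.png"); print(int(uv[0])-130,int(uv[1])-90)
E
```

```text
[326.84854238 224.01522188] [0.44523829 0.21382953 0.25818858]
196 134
```

View pics/w11c.png

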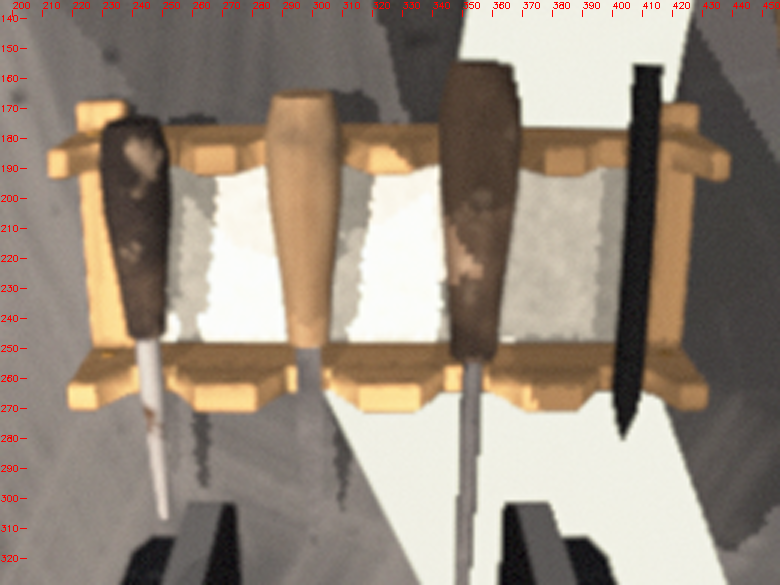

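```bash
python3 - <<'E'
from h import *
from workcell import workorder
np.set_printoptions(precision=1,suppress=True)
f="pics/w11.png";g=lambda c:(196+c[0]/3,134+c[1]/3)
t=np.radians(-12);R=np.array([[np.cos(t),-np.sin(t)],[np.sin(t),np.cos(t)]])
for n,b,a,d,z in [("burn",(133,118),(147,337),49,.047),("scr",(302,95),(308,347),57,.048),("rasp",(481,64),(473,358),67,.048),("pen",(648,66),(623,438),68,.042)]:
    B=wray(f,g(b),z)[:2];A=wray(f,g(a),z)[:2];u=(A-B)/np.hypot(*(A-B));G=B+u*d/1e3
    if n=="pen":G=(A+B)/2
    print(n,R.T@(G-[.4586,.218])*1e3,"yaw err",np.degrees(np.arctan2(u[1],u[0]))+12)
print(workorder.job_done())
E
```

```text
burn [  3.6 -82.5] yaw err 0.5677682690731878
scr [  4.8 -27.1] yaw err 0.6022270419735527
rasp [ 4.5 29.2] yaw err 0.09655520287169317
pen [ 3.6 85.5] yaw err 0.31526735724660604
the job is handed in; nothing more can be done
None
```

All four tools are in the pale rack. From the handle side, left to right, they are the black pen, the rasp, the pale-handled scraper and the dark-handled burnisher. I handed the job in at about 31 s with the gripper empty and raised clear.

- **Position:** my last wrist picture shows each tool across both rails in its own notches. The three handles are in the wide notches. Balance points (the pen's centre) measure x = 3.6 to 4.8 mm, and the tools lie within 0.6° of square.
- **Small disagreement:** across the row the tools measured 0.9 to 1.5 mm off the nominal places, all toward +y. That is within the 2 mm camera calibration.
- **Forces and other items:** the highest force I read after a move was about 6 N. I never moved near the oilstone, loupe or red tube, but I took no final picture of them. No check failed.

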